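Load the colony-reading stage and wedge it level

TASK

Seat the red culture plate flat in the round nest of the tilting reading stage, then set the blue cover squarely on it. Then slide the orange wedge, flat on the bench and thin end first, under the middle of the stage's low front edge until that edge has just lifted off its rest stops and the stage is about level (some 6 mm of lift), and finish while still gripping the wedge there, so that a colleague can lock the stage. Leave the amber plates and the tube rack alone.

Things in the scene. Friction and masses are not known exactly. Their poses are not given: they have to be found in the camera images.
- frame: fixed dark steel frame of the reading stage, standing on the bench, 190 x 155 mm; origin on the bench under the middle of the aluminium stage plate. x points from the stage's low front edge (at x = -75 mm) to its hinge (at x = +85 mm, 24 mm above the bench, axis along y). Two 8 mm high side rails run along x at y = +-60 mm (12 mm wide), each with a brass rest stop near its front end; between them the bench is bare over 108 mm, so the wedge slides in along +x at y = 0
- stage: aluminium stage plate, 150 (x) x 130 (y) x 12 mm, about 0.45 kg (varies), hinged at its rear edge; origin on the hinge axis, at mid-width and mid-thickness; x points from front edge to hinge, z is the plate's upward normal. At rest its front edge droops 2.3 degrees onto the brass rest stops; it swings up freely and falls back when not carried. A red line marks the front edge
- lip (a point): middle of the lower front edge of the stage plate (160 mm ahead of the hinge axis); about 11.6 mm above the bench at rest, 18 mm when the stage is level
- nest (a point): centre of the floor of the round nest in the stage plate (75 mm ahead of the hinge axis, 85 mm behind the front edge): a recess 62 mm in diameter, 4 mm deep with a black floor, below the plate's top face; its floor is about 23 mm above the bench at rest
- red_plate: open clear culture plate with red filling, 56 mm in outer diameter (its foot bevelled to 52 mm over the lowest 3 mm), 18 mm high, wall 2.5 mm, filling 9 mm above its underside, about 50 g; origin at the centre of its underside, z up
- cover: blue cover: a bevelled spigot below, 43 mm in diameter at the disc and 37 mm at its foot, 4 mm high, on it a disc 56 mm in diameter and 3 mm thick, on it a black knob 16 mm in diameter and 24 mm high; total height 31 mm, about 50 g; origin at the centre of the spigot's underside, z up. On the plate the spigot drops inside the plate's rim and the disc rests on the rim, so its origin is then 14 mm above the plate's origin
- wedge: orange wedge, 24 mm wide (y), 104 mm long, about 0.16 kg; origin on its underside below the centre of the grip block. Grip block: 32 mm long (x = -16 to +16 mm), 42 mm high. The ramp runs from the block towards +x: 21.5 mm high at x = 18 mm, falling 1 in 4 to 4 mm high at the tip at x = 88 mm. Pushing it 4 mm farther under the edge lifts the edge by 1 mm; the edge is first touched with the tip about 30 mm under it, and is level with the tip about 56 mm under it
- wedge_tip (a point): middle of the wedge's thin end, at bench level, 88 mm from the wedge's origin along its x
- amber_plate1: culture plate of the same shape as the red one but with amber filling; bystander; origin at the centre of its underside
- amber_plate2: second amber plate; bystander; origin at the centre of its underside
- tube_rack: dark tube rack with green- and blue-capped tubes, 50 x 130 mm, 88 mm high; bystander; origin at the centre of its underside
Mind the look-alikes: they are no part of the job. What is meant by the wedge is not pink, and is the larger of those in its own colour.

How it is judged:
By the outcome, as a careful person would: the job done as asked, in the order asked, and still so for the second after the job is handed in, while the arm keeps its last pose, push and grip.
It also fails if it takes over 70 s, if anything falls off the work surface, if the arm or the gripper's body presses on something with over 40 N, if the wrist force passes 120 N, or if a joint passes its speed limit or range.

ROBOT

A 7-joint arm with a two-finger parallel gripper is mounted at the origin on the work surface. World frame = base frame: x ahead of the robot, y to its left, z up, the work surface at z = 0. Lengths are in m, angles in rad, forces in N, time in s.
With the tool pointing down it reaches from about 0.425 to 0.95 m from the base axis. Payload 4.7 kg.
Tool frame: the origin (TCP) lies on the centre line of the jaws, within the pads' length; the fingertips stand 19 mm ahead of it and the grasp point (between the pads) is the TCP (robot.tcp_to_tips is the distance from the TCP to the fingertips, in m); z points along the fingers, y is the line along which they close (so a half turn about z gives the same grasp; the last joint's range is limited). The gripper opens to 85 mm and grips with 20 to 120 N. Pads are 22 mm wide; open, the fingers measure 114 mm over their backs; the gripper's body (76 mm by 85 mm) begins 54 mm behind the grasp point. The pads swing forward as they close: fully open they stand 13 mm farther back than shut.
Start: joints at [1.147, 0.469, -0.049, 1.532, 0.024, 1.141, -0.082], TCP at [0.26, -0.623, 0.22] pointing down, gripper open.
Joint ranges: [-2.59, 2.59], [-0.33, 1.99], [-1.39, 1.29], [0.1, 2.45], [-1.04, 4.18], [0.21, 1.99], [-2.66, 2.66]. Speed limits (rad/s): [2.57, 2.57, 3.14, 3.14, 3.14, 3.14, 3.14].

INTERFACE

Orientations are given as a unit quaternion [w, x, y, z].
In Python, from cell import robot gives the robot as it stands. The module is installed in compiled form; this text tells all that it offers.
- The arm moves only by the tool servo_tool, never from a script. Its argument "steps" is a list of rows, each a list of 7 numbers: the finger opening in m, from 0 to 0.0854, then the shift along the tool's x, y, z in m, then the turn, a rotation vector about the tool's x, y, z in degrees. A call has 1 to 10 rows; each row shifts and turns the commanded pose from where the row before left it, along the tool's axes as they then stand; what a row does not reach is not made up. A row lasts 1/10 s, in which the tool goes at most 50 mm and 8.59 degrees, less where a joint would pass 70% of its speed; a pose out of reach is approached as far as the arm can. A call with a gripper value outside its range is refused whole. The fingers move at their own pace and stop on an object; the grip force is fixed at half the most. Time passes only in rows, so rows that do not move let the fingers close. It gives the time, the measured TCP pose, the force, the opening and the grip force at its end, in the units of the state.
- robot.sense(): the state, without advancing time (a new reading comes with each control period).
- robot.snapshot(name): name is "side" or "top" or "wrist"; returns the picture (420x560x3 uint8, red, green, blue); there is no depth.
- robot.camera_params(name): a dict with "fx", "fy", "cx", "cy" (pixels), "R" (3x3) and "t" (3): a world point X has camera coordinates R X + t; the wrist camera has in their place "T_tool_cam" (4x4, takes a point from camera to tool coordinates, whose origin is the TCP and whose axes are the flange's). Camera axes: x right, y down, z forward; pixel columns grow to the right and rows downward; lengths in m; the calibration is good to about 2 mm. The wrist camera is an equidistant fisheye: a pixel r from the principal point sees the ray r / f radians off the axis. A picture is of the moment at which its call begins: read the wrist's pose just before it. camera_params takes no time and is no camera call.
- robot.hand_in(): hands the job in; it is judged then, once.
The state is a dict: "time_s": time; "joints": joint angles; "qvel": joint speeds; "joint_efforts": joint torques, N m; "position": TCP position; "tool_rot": TCP orientation; "ft_force": force on the tool from outside, world axes, zero at the start; "torque": the same for the moment, N m; "opening": finger opening in m; "finger_force": force on a finger pad.
Only numpy, scipy, OpenCV 4.12 (cv2) and the standard library are available. Lean on these libraries where they do the work, as an engineer would, in place of code of your own. Each camera call takes 0.05 s, during which the arm holds its last target. There are 200 camera calls.

## Working session

There is one attempt and no reset: what is moved stays moved. The work goes in short steps, Python scripts to look and compute and a tool call to move; the robot and the scene stay as the last step left them, time stands still between calls to the robot, and variables do not carry over. Pictures are saved under pics/ and viewed, at most 10 in all, crops included, and the job is handed in when it is done.

Besides the shell and the picture viewer there is one more tool, called after "Call:" as name(argument=value, ...) on one line, values as JSON. servo_tool: Moves the arm, as the interface text tells. Its arguments: {"type":"object","properties":{"steps":{"type":"array"}},"required":["steps"]}

```bash
mkdir -p pics
cat > h.py <<'E'
import numpy as np, cv2, json
from cell import robot
from scipy.spatial.transform import Rotation as R
def rot(s):
    q=np.array(s["tool_rot"]).ravel()
    return R.from_quat([q[1],q[2],q[3],q[0]]).as_matrix() if q.size==4 else q.reshape(3,3)
def look(n,name):
    s=robot.sense(); im=robot.snapshot(n); cv2.imwrite(f"pics/{name}.png",im[:,:,::-1]); return s,im
def ray(n,u,v,s=None):
    c=robot.camera_params(n); a=(u-c["cx"])/c["fx"]; b=(v-c["cy"])/c["fy"]
    if n=="wrist":
        r=np.hypot(a,b); k=np.sin(r)/r if r>1e-9 else 1
        d=np.array([a*k,b*k,np.cos(r)]); T=np.array(c["T_tool_cam"]); Rt=rot(s)
        return Rt@T[:3,3]+np.array(s["position"]), Rt@T[:3,:3]@d
    Rc=np.array(c["R"]); return -Rc.T@np.array(c["t"]), Rc.T@np.array([a,b,1])
def at(n,u,v,z,s=None):
    o,d=ray(n,u,v,s); return o+d*(z-o[2])/d[2]
E
python3 - <<'E'
from h import *
s,a=look("top","top0"); _,b=look("side","side0"); s2,c=look("wrist","wr0")
cv2.imwrite("pics/all0.png",cv2.resize(np.hstack([b,c]),(800,300))[:,:,::-1])
print({k:np.round(v,3) for k,v in s.items()})
for n in("top","side","wrist"): print({k:np.round(v,3).tolist() for k,v in robot.camera_params(n).items()})
E
```

```text
{'time_s': np.float64(0.0), 'joints': array([ 1.147,  0.469, -0.049,  1.534,  0.024,  1.141, -0.082]), 'qvel': array([-0.001, -0.   ,  0.   , -0.   ,  0.   ,  0.002,  0.001]), 'joint_efforts': array([ 0.0000e+00, -5.1030e+01, -4.6000e-02, -2.3772e+01,  1.1000e-02,
        8.0000e-03,  0.0000e+00]), 'position': array([ 0.259, -0.622,  0.219]), 'tool_rot': array([-0.001,  0.981,  0.196, -0.   ]), 'ft_force': array([-0.758, -0.069, -0.273]), 'torque': array([-0.004, -0.039,  0.032]), 'finger_force': np.float64(0.0), 'opening': np.float64(0.085)}
{'fx': 393.361, 'fy': 393.361, 'cx': 279.923, 'cy': 212.739, 'R': [[-0.024, -1.0, -0.001], [-0.994, 0.024, -0.109], [0.109, -0.002, -0.994]], 't': [-0.011, 0.579, 0.874]}
{'fx': 396.257, 'fy': 396.257, 'cx': 279.831, 'cy': 207.882, 'R': [[0.691, -0.722, -0.009], [-0.447, -0.418, -0.791], [0.568, 0.551, -0.612]], 't': [-0.42, 0.288, 0.545]}
{'fx': 325.192, 'fy': 325.192, 'cx': 278.522, 'cy': 207.499, 'T_tool_cam': [[0.0, -0.961, -0.276, 0.069], [1.0, 0.0, 0.0, -0.001], [-0.0, -0.276, 0.961, -0.153], [0.0, 0.0, 0.0, 1.0]]}
```

View pics/top0.png

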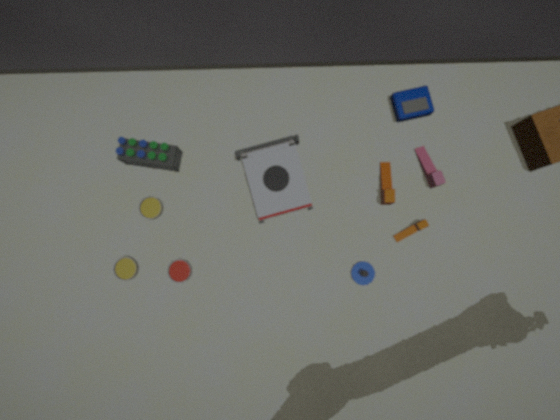

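View pics/all0.png

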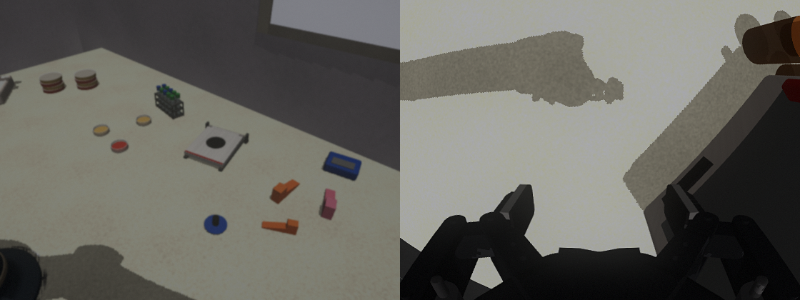

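The top view shows the red plate at (179,271), the nest at (276,179) with the red front line at about (285,212), the cover at (362,273), the larger orange wedge at (387,180) with its block at (389,197), and the smaller orange decoy at (411,231).

Run:
```python
from h import *
im=cv2.imread("pics/top0.png"); hsv=cv2.cvtColor(im,cv2.COLOR_BGR2HSV)
def blobs(lo,hi,roi,z,name):
    m=cv2.inRange(hsv,lo,hi); k=np.zeros_like(m); x0,y0,x1,y1=roi; k[y0:y1,x0:x1]=m[y0:y1,x0:x1]
    n,l,st,ce=cv2.connectedComponentsWithStats(k)
    for i in range(1,n):
        if st[i,4]>25:
            cn,_=cv2.findContours((l==i).astype('uint8'),0,1); r=cv2.minAreaRect(max(cn,key=len)); bp=cv2.boxPoints(r)
            print(name,st[i,4],ce[i].round(1),at("top",*ce[i],z).round(4)[:2],"box",[at("top",*p,z)[:2].round(3).tolist() for p in bp])
blobs((0,140,60),(8,255,255),(150,240,210,300),.009,"red")
blobs((0,100,60),(8,255,255),(240,195,330,230),.022,"line")
blobs((172,100,60),(180,255,255),(240,195,330,230),.022,"line2")
blobs((0,0,0),(180,255,90),(258,160,295,197),.023,"nest")
blobs((100,100,50),(130,255,255),(340,250,390,300),.017,"cover")
blobs((5,140,60),(18,255,255),(370,150,440,250),.01,"orange")
for p in [(259,219),(311,207),(243,155),(298,142)]: print(p,hsv[p[1],p[0]],at("top",*p,.025)[:2].round(3))
s=robot.sense(); print(rot(s).round(3))
```

```text
red 290 [178.8 270.7] [0.4513 0.2127] box [[0.431, 0.233], [0.474, 0.233], [0.473, 0.191], [0.43, 0.191]]
line 33 [300.2 207.2] [ 0.5915 -0.073 ] box [[0.587, -0.049], [0.599, -0.096], [0.595, -0.097], [0.584, -0.049]]
nest 516 [275.6 178.1] [ 0.6617 -0.0174] box [[0.691, 0.012], [0.69, -0.047], [0.633, -0.046], [0.634, 0.013]]
cover 342 [362.3 272.8] [ 0.4367 -0.2116] box [[0.462, -0.189], [0.461, -0.237], [0.411, -0.235], [0.412, -0.187]]
orange 382 [386.4 183. ] [ 0.6461 -0.2803] box [[0.694, -0.262], [0.697, -0.288], [0.6, -0.298], [0.597, -0.272]]
orange 212 [410.3 230. ] [ 0.5329 -0.3303] box [[0.523, -0.29], [0.559, -0.365], [0.544, -0.371], [0.508, -0.296]]
(259, 219) [  4  90 119] [0.566 0.023]
(311, 207) [13 20 90] [ 0.591 -0.098]
(243, 155) [ 40   7 105] [0.718 0.058]
(298, 142) [17 24 74] [ 0.747 -0.072]
[[ 0.923  0.385 -0.001]
 [ 0.385 -0.923  0.001]
 [-0.    -0.002 -1.   ]]
```

Call:
servo_tool(steps=[[0.085,0,0,0,0,0,4.8],[0.085,0,0,0,0,0,4.8],[0.085,0.041,-0.044,0,0,0,0],[0.085,0.041,-0.044,0,0,0,0],[0.085,0.041,-0.044,0,0,0,0],[0.085,0.041,-0.044,0,0,0,0],[0.085,0.041,-0.044,0,0,0,0],[0.085,0.041,-0.044,0,0,0,0],[0.085,0.041,-0.044,0,0,0,0],[0.085,0.041,-0.044,0,0,0,0]])

```text
time_s: 1.15
position: [0.4599, -0.2746, 0.2202]
tool_rot: [0.0, 0.994, 0.113, 0.0]
ft_force: [0.4, -0.3, 0.7]
opening: 0.0848
finger_force: 0.0
```

Call:
servo_tool(steps=[[0.085,0.0044,-0.041,0.007,0,0,0],[0.085,0.0044,-0.041,0.007,0,0,0],[0.085,0.0044,-0.041,0.007,0,0,0],[0.085,0.0044,-0.041,0.007,0,0,0],[0.085,0.0044,-0.041,0.007,0,0,0],[0.085,0.0044,-0.041,0.007,0,0,0],[0.085,0.0044,-0.041,0.007,0,0,0],[0.085,0.0044,-0.041,0.007,0,0,0],[0.085,0.0044,-0.041,0.007,0,0,0],[0.085,0.0044,-0.041,0.007,0,0,0]])

```text
time_s: 2.15
position: [0.4094, 0.1343, 0.15]
tool_rot: [0.0, 0.994, 0.113, 0.0]
ft_force: [1.1, 0.3, -0.0]
opening: 0.085
finger_force: 0.0
```

Call:
servo_tool(steps=[[0.085,0,0,0,0,0,0],[0.085,0,0,0,0,0,0]])

```text
time_s: 2.35
position: [0.4095, 0.1333, 0.15]
tool_rot: [0.0, 0.993, 0.115, -0.0]
ft_force: [0.3, -0.4, 0.1]
opening: 0.0853
finger_force: 0.0
```

Run:
```python
from h import *
s,im=look("wrist","w1"); print(s["position"],rot(s).round(3).tolist(),robot.tcp_to_tips)
hsv=cv2.cvtColor(im,cv2.COLOR_RGB2HSV)
m=cv2.inRange(hsv,(0,120,60),(8,255,255))|cv2.inRange(hsv,(172,120,60),(180,255,255))
n,l,st,ce=cv2.connectedComponentsWithStats(m)
for i in range(1,n):
    if st[i,4]>100:
        cn,_=cv2.findContours((l==i).astype('uint8'),0,1); c=max(cn,key=len)[:,0]
        P=np.array([at("wrist",*p,.009,s)[:2] for p in c.astype(float)]); print(st[i],cv2.minEnclosingCircle(P.astype('f')),P.mean(0))
```

```text
[0.40950124 0.13330939 0.1499716 ] [[0.974, 0.228, -0.001], [0.228, -0.974, -0.0], [-0.001, 0.0, -1.0]] 0.019
[435  56  99  25 564] ((0.5886242389678955, -0.046758394688367844), 0.06707893311977386) [ 0.58809909 -0.04185124]
[ 181  101   51   54 2210] ((0.45271000266075134, 0.21231284737586975), 0.025113169103860855) [0.45280654 0.21228372]
```

View pics/w1.png

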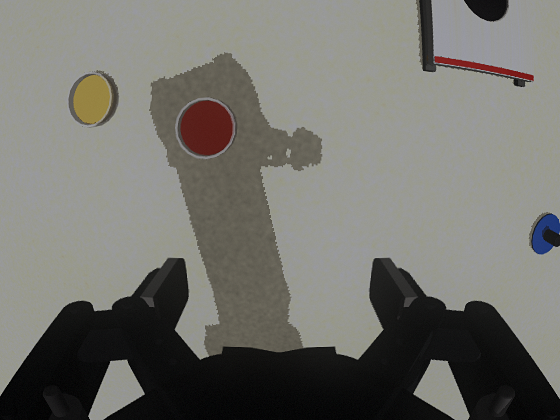

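The red plate is at pixel (206,128) and the amber plate at (93,99). The fingertip corners are at (184,259) and (375,259).

Run:
```python
from h import *
s={"position":np.zeros(3),"tool_rot":[1,0,0,0]}
for p in[(166,259),(184,259),(186,298),(375,259),(390,259),(373,298)]:
    o,d=ray("wrist",*p,s)
    print(p,[(o+d*(x-o[0])/d[0]).round(4).tolist() for x in(.011,-.011)])
```

```text
(166, 259) [[0.011, -0.0494, -0.0316], [-0.011, -0.0677, 0.0145]]
(184, 259) [[0.011, -0.0413, -0.031], [-0.011, -0.0566, 0.0154]]
(186, 298) [[0.011, -0.0322, -0.0619], [-0.011, -0.044, -0.0273]]
(375, 259) [[0.011, 0.0401, -0.031], [-0.011, 0.0558, 0.0154]]
(390, 259) [[0.011, 0.0469, -0.0315], [-0.011, 0.065, 0.0147]]
(373, 298) [[0.011, 0.0308, -0.062], [-0.011, 0.0429, -0.0273]]
```

Call:
servo_tool(steps=[[0.085,0.0075,-0.0084,0,0,0,0],[0.085,0.0075,-0.0084,0,0,0,0],[0.085,0.0075,-0.0084,0,0,0,0],[0.085,0.0075,-0.0084,0,0,0,0],[0.085,0.0075,-0.0084,0.01,0,0,0],[0.085,0.0075,-0.0084,0.01,0,0,0],[0.085,0.0075,-0.0084,0.01,0,0,0],[0.085,0.0075,-0.0083,0.01,0,0,0],[0.085,0,0,0.01,0,0,0],[0.085,0,0,0,0,0,0]])

```text
time_s: 3.4
position: [0.4521, 0.2112, 0.0984]
tool_rot: [0.001, 0.994, 0.114, -0.002]
ft_force: [0.2, -0.1, 0.1]
opening: 0.0851
finger_force: 0.0
```

Call:
servo_tool(steps=[[0.085,0.001,-0.0005,0.012,0,0,0],[0.085,0,0,0.012,0,0,0],[0.085,0,0,0.012,0,0,0],[0.085,0,0,0.012,0,0,0],[0.085,0,0,0.012,0,0,0],[0.085,0,0,0.008,0,0,0],[0.085,0,0,0.0055,0,0,0],[0.085,0,0,0,0,0,0]])

```text
time_s: 4.2
position: [0.4537, 0.2123, 0.0259]
tool_rot: [0.0, 0.994, 0.113, -0.001]
ft_force: [-0.2, -0.6, 0.8]
opening: 0.0849
finger_force: 0.0
```

Call:
servo_tool(steps=[[0.04,0,0,0,0,0,0],[0.04,0,0,0,0,0,0],[0.04,0,0,0,0,0,0],[0.04,0,0,0,0,0,0],[0.04,0,0,0,0,0,0]])

```text
time_s: 4.7
position: [0.4543, 0.2125, 0.0269]
tool_rot: [-0.0, 0.994, 0.113, 0.0]
ft_force: [0.0, -0.1, -0.3]
opening: 0.04
finger_force: 0.0
```

Run:
```python
from h import *
s,im=look("wrist","w2"); print(s["position"],s["opening"],s["finger_force"])
```

```text
[0.45426453 0.21245344 0.02691195] 0.0399847308672927 0.0
```

View pics/w2.png

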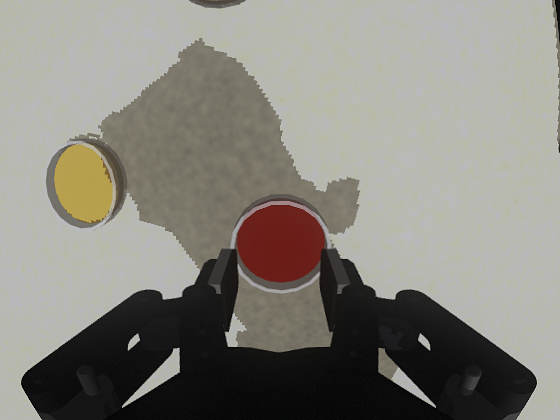

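The fingers closed to 40 mm touching nothing; the plate is centred at about (280,243) and the pads at about (236,290) and (322,290).

Run:
```python
from h import *
s=robot.sense(); Rt=rot(s)
def tl(u,v,z): return (Rt.T@(at("wrist",u,v,z,s)-np.array(s["position"]))).round(4)
print(tl(280,243,.009),[tl(u,v,.018) for u,v in((232,240),(328,240),(280,291),(280,195))])
s0={"position":np.zeros(3),"tool_rot":[1,0,0,0]}
for p in[(236,250),(230,328),(322,250),(327,328)]:
    o,d=ray("wrist",*p,s0); y=np.sign(d[1])*.02; print(p,(o+d*(y-o[1])/d[1]).round(4))
```

```text
[-0.0011 -0.0002  0.0179] [array([ 0.0042, -0.0261,  0.0089]), array([0.0042, 0.0257, 0.0089]), array([-0.0274, -0.0002,  0.0088]), array([ 0.0291, -0.0003,  0.0089])]
(236, 250) [ 0.0112 -0.02   -0.0207]
(230, 328) [-0.0095 -0.02   -0.0506]
(322, 250) [ 0.0063  0.02   -0.0095]
(327, 328) [-0.0181  0.02   -0.0394]
```

Call:
servo_tool(steps=[[0.085,0,0,0,0,0,0],[0.085,0,0,0,0,0,0],[0.085,0,0,0,0,0,0],[0.085,0,0,0.004,0,0,0],[0.085,0,0,0.004,0,0,0],[0.05,0,0,0,0,0,0],[0.05,0,0,0,0,0,0],[0.05,0,0,0,0,0,0],[0.05,0,0,0,0,0,0]])

```text
time_s: 5.65
position: [0.4542, 0.2125, 0.0188]
tool_rot: [-0.0, 0.994, 0.113, 0.0]
ft_force: [0.4, -0.5, 0.1]
opening: 0.0495
finger_force: 0.0
```

Call:
servo_tool(steps=[[0.085,0,0,0,0,0,0],[0.085,0,0,0,0,0,0],[0.085,0,0,0,0,0,0],[0.085,0,0,0.004,0,0,0],[0.085,0,0,0.003,0,0,0],[0.05,0,0,0,0,0,0],[0.05,0,0,0,0,0,0],[0.05,0,0,0,0,0,0],[0.05,0,0,0,0,0,0]])

```text
time_s: 6.55
position: [0.4542, 0.2125, 0.0118]
tool_rot: [0.0, 0.994, 0.113, 0.0]
ft_force: [0.1, -0.3, 0.8]
opening: 0.05
finger_force: 0.0
```

Run:
```python
from h import *
s,a=look("side","s3"); _,b=look("wrist","w3"); print(s["position"],s["opening"])
c=robot.camera_params("side"); p=np.array(c["R"])@np.array([.453,.2125,.02])+c["t"]; u,v=int(c["cx"]+c["fx"]*p[0]/p[2]),int(c["cy"]+c["fy"]*p[1]/p[2]); print(u,v)
v0=max(v-50,0);u0=max(u-60,0)
A=cv2.resize(a[v0:v0+80,u0:u0+107],(560,420),interpolation=cv2.INTER_CUBIC)
cv2.imwrite("pics/c3.png",cv2.resize(np.hstack([A,b]),(800,300))[:,:,::-1])
```

```text
[0.45419911 0.2124727  0.01176658] 0.050007361830365596
165 199
```

View pics/c3.png

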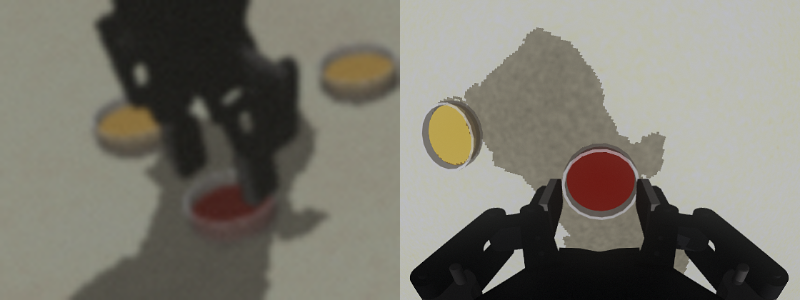

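The side view shows the fingertips at roughly rim height and the wrist view shows the plate loosely between the pads. So the tips stand higher than the stated 19 mm ahead of the TCP; I'll lower further in small steps.

Call:
servo_tool(steps=[[0.085,0,0,0,0,0,0],[0.085,0,0,0,0,0,0],[0.085,0,0,0,0,0,0],[0.085,0,0,0.003,0,0,0],[0.085,0,0,0.002,0,0,0],[0.05,0,0,0,0,0,0],[0.05,0,0,0,0,0,0],[0.05,0,0,0,0,0,0],[0.05,0,0,0,0,0,0]])

```text
time_s: 7.55
position: [0.4542, 0.2125, 0.0067]
tool_rot: [0.0, 0.994, 0.113, 0.0]
ft_force: [0.4, 0.1, -0.6]
opening: 0.0497
finger_force: 0.0
```

Call:
servo_tool(steps=[[0.05,0,0,0.0015,0,0,0],[0.05,0,0,0.0015,0,0,0],[0.05,0,0,0,0,0,0]])

```text
time_s: 7.85
position: [0.4542, 0.2125, 0.0039]
tool_rot: [0.0, 0.994, 0.113, 0.0]
ft_force: [-0.4, -0.5, 2.3]
opening: 0.0501
finger_force: 1.8
```

Call:
servo_tool(steps=[[0.05,0,0,-0.003,0,0,0],[0.085,0,0,0,0,0,0],[0.085,0,0,0,0,0,0],[0.085,0,0,0,0,0,0],[0.085,0,0,0.005,0,0,0],[0.085,0,0,0.005,0,0,0],[0.085,0,0,0.004,0,0,0],[0.085,0,0,0,0,0,0]])

```text
time_s: 8.65
position: [0.4535, 0.2122, -0.0081]
tool_rot: [0.0, 0.994, 0.113, -0.001]
ft_force: [0.1, 0.7, 0.7]
opening: 0.0851
finger_force: 0.0
```

Call:
servo_tool(steps=[[0.045,0,0,0,0,0,0],[0.045,0,0,0,0,0,0],[0.045,0,0,0,0,0,0],[0.045,0,0,0,0,0,0]])

```text
time_s: 9.05
position: [0.4542, 0.2126, -0.0064]
tool_rot: [0.0, 0.994, 0.113, 0.0]
ft_force: [-2.2, -0.8, 7.6]
opening: 0.0536
finger_force: 61.4
```

Run:
```python
from h import *
s,a=look("side","s4"); _,b=look("wrist","w4"); print(s["position"],s["opening"],s["ft_force"],s["torque"],s["finger_force"])
A=cv2.resize(a[155:235,110:217],(560,420),interpolation=cv2.INTER_CUBIC)
B=cv2.resize(b[150:390,120:440],(560,420))
cv2.imwrite("pics/c4.png",cv2.resize(np.hstack([A,B]),(800,300))[:,:,::-1])
```

```text
[ 0.45422122  0.21258271 -0.00638581] 0.05361761553228871 [-2.24088566 -0.8192119   7.62043107] [-0.19310719  0.38810039 -0.04246264] 61.37832283973694
```

View pics/c4.png

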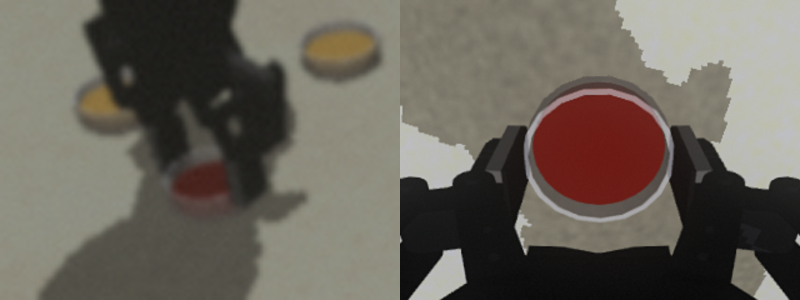

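The pads hold the plate at its widest part (plate centre at about (600,150) in the crop). The 7.6 N upward push suggests the tips reach the bench, so I'll regrip a little higher.

Call:
servo_tool(steps=[[0.085,0,0,0,0,0,0],[0.085,0,0,0,0,0,0],[0.085,0,0,0,0,0,0],[0.085,0,0,-0.007,0,0,0],[0.085,0,0,0,0,0,0],[0.045,0,0,0,0,0,0],[0.045,0,0,0,0,0,0],[0.045,0,0,0,0,0,0],[0.045,0,0,0,0,0,0]])

```text
time_s: 10.05
position: [0.4542, 0.2125, 0.0008]
tool_rot: [0.0, 0.994, 0.113, 0.0]
ft_force: [-3.1, -2.4, 13.5]
opening: 0.0517
finger_force: 60.0
```

Call:
servo_tool(steps=[[0.085,0,0,0,0,0,0],[0.085,0,0,0,0,0,0],[0.085,0,0,0,0,0,0],[0.085,0,0,0.006,0,0,0],[0.085,0,0,0.006,0,0,0],[0.085,0,0,0,0,0,0]])

```text
time_s: 10.65
position: [0.4533, 0.212, -0.0134]
tool_rot: [0.0, 0.994, 0.113, -0.001]
ft_force: [0.1, 0.6, -0.9]
opening: 0.0849
finger_force: 0.0
```

Call:
servo_tool(steps=[[0.045,0,0,0,0,0,0],[0.045,0,0,0,0,0,0],[0.045,0,0,0,0,0,0],[0.045,0,0,0,0,0,0]])

```text
time_s: 11.05
position: [0.4542, 0.2126, -0.0116]
tool_rot: [0.0, 0.994, 0.113, 0.0]
ft_force: [-1.2, -1.1, 5.7]
opening: 0.0546
finger_force: 62.1
```

The grip readings and picture agree: the fingertips really sit about 14 mm behind the reported TCP at this opening. I'll use that offset from now on. Now I'll lift the plate and carry it short of the nest for a close look.

Call:
servo_tool(steps=[[0.045,0,0,-0.004,0,0,0],[0.045,0,0,-0.008,0,0,0],[0.045,0,0,-0.012,0,0,0],[0.045,0,0,-0.02,0,0,0],[0.045,0,0,-0.025,0,0,0],[0.045,0,0,-0.025,0,0,0],[0.045,0,0,-0.015,0,0,0],[0.045,0,0,0,0,0,0]])

```text
time_s: 11.85
position: [0.4558, 0.2134, 0.0996]
tool_rot: [-0.001, 0.994, 0.113, 0.003]
ft_force: [0.7, 0.3, -1.0]
opening: 0.0545
finger_force: 63.2
```

Call:
servo_tool(steps=[[0.045,0.009,0.027,0,0,0,0],[0.045,0.009,0.027,0,0,0,0],[0.045,0.009,0.027,0,0,0,0],[0.045,0.009,0.027,0,0,0,0],[0.045,0.009,0.027,0,0,0,0],[0.045,0.009,0.027,0,0,0,0],[0.045,0.009,0.027,0,0,0,0],[0.045,0.009,0.027,0,0,0,0],[0.045,0.009,0.027,0,0,0,0],[0.045,0.009,0.027,0,0,0,0]])

```text
time_s: 12.85
position: [0.6025, -0.0315, 0.0959]
tool_rot: [-0.0, 0.994, 0.113, -0.001]
ft_force: [1.4, 0.6, -0.7]
opening: 0.0546
finger_force: 63.2
```

Call:
servo_tool(steps=[[0.045,0,0,0,0,0,0],[0.045,0,0,0,0,0,0]])

```text
time_s: 13.05
position: [0.602, -0.0309, 0.0958]
tool_rot: [-0.0, 0.994, 0.113, -0.001]
ft_force: [-0.1, 0.8, -0.4]
opening: 0.0542
finger_force: 63.2
```

Run:
```python
from h import *
s,im=look("wrist","w5"); print(s["position"],s["opening"],s["finger_force"],rot(s).round(3).tolist())
```

```text
[ 0.60200721 -0.03087412  0.09577949] 0.054233915566168564 63.23796182870865 [[0.975, 0.224, -0.002], [0.224, -0.975, 0.0], [-0.002, -0.001, -1.0]]
```

View pics/w5.png

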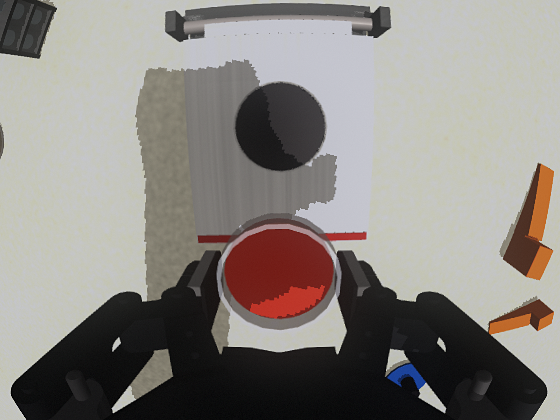

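The plate is held level, with its rim centred at about (279,272). The nest is centred at (281,126) and the red front line runs from (198,239) to (366,236).

Run:
```python
from h import *
s=robot.sense(); im=cv2.imread("pics/w5.png"); hsv=cv2.cvtColor(im,cv2.COLOR_BGR2HSV); Rt=rot(s); P=np.array(s["position"])
def fit(m,z,n):
    cn,_=cv2.findContours(m,0,1); c=max(cn,key=cv2.contourArea)[:,0]
    Q=np.array([at("wrist",*p,z,s) for p in c.astype(float)])
    A=np.c_[2*Q[:,:2],np.ones(len(Q))]; x=np.linalg.lstsq(A,(Q[:,:2]**2).sum(1),rcond=None)[0]
    print(n,x[:2].round(4),"r",np.sqrt(x[2]+x[0]**2+x[1]**2).round(4),"tool",(Rt.T@(np.r_[x[:2],z]-P)).round(4))
m=np.zeros(im.shape[:2],'uint8'); k=cv2.inRange(hsv,(0,0,0),(180,255,75)); m[70:183,225:335]=k[70:183,225:335]
m=cv2.morphologyEx(m,cv2.MORPH_OPEN,np.ones((5,5))); fit(m,.0235,"nest")
r=cv2.inRange(hsv,(0,120,60),(8,255,255))|cv2.inRange(hsv,(172,120,60),(180,255,255))
m=np.zeros_like(m); m[228:345,215:345]=r[228:345,215:345]; m=cv2.morphologyEx(m,cv2.MORPH_OPEN,np.ones((7,7))); fit(m,P[2]+.0206,"fill")
a,b=[at("wrist",*p,.021,s) for p in((198,239),(366,236))]; d=b-a; print("line",a.round(4),b.round(4),"mid",((a+b)/2).round(4),"yaw",np.degrees(np.arctan2(d[0],-d[1])))
for u,v in((198,239),(366,236),(190,30),(372,30)): print(at("wrist",u,v,.024,s).round(4))
```

```text
nest [ 0.6619 -0.0152] r 0.0304 tool [ 0.0619 -0.0005  0.0724]
fill [ 0.5996 -0.0291] r 0.024 tool [-0.002  -0.0011 -0.0206]
line [0.5661 0.0269 0.021 ] [ 0.5977 -0.0986  0.021 ] mid [ 0.5819 -0.0359  0.021 ] yaw 14.1522931865401
[0.5674 0.0263 0.024 ]
[ 0.5987 -0.0975  0.024 ]
[0.7174 0.0619 0.024 ]
[ 0.7466 -0.0622  0.024 ]
```

Call:
servo_tool(steps=[[0.045,0.013,0,0,0,0,0],[0.045,0.0128,0.0005,0,0,0,0],[0.045,0.013,0,0,0,0,0],[0.045,0.0128,0,0,0,0,0],[0.045,0.0128,0,0,0,2.3,0],[0.045,0,0,0,0,0,0],[0.045,0,0,0,0,0,0]])

```text
time_s: 13.8
position: [0.6644, -0.0152, 0.0965]
tool_rot: [-0.002, 0.993, 0.114, 0.019]
ft_force: [0.2, -0.6, -0.4]
opening: 0.0541
finger_force: 63.2
```

Run:
```python
from h import *
s=robot.sense(); Rt=rot(s); P=np.array(s["position"]); c=P-Rt[:,2]*.0116+Rt[:,0]*-.002+Rt[:,1]*-.0011
print(P,s["opening"],"plate",c.round(4),"err to nest tool",(Rt.T@(np.array([.6619,-.0152,.023])-c)).round(4),Rt[:,2].round(3))
```

```text
[ 0.6643866  -0.01519573  0.09649015] 0.05413277679690419 plate [ 0.6618 -0.0147  0.108 ] err to nest tool [-0.0032  0.0006  0.0849] [ 0.037  0.009 -0.999]
```

Call:
servo_tool(steps=[[0.045,-0.0008,0.0006,0.014,0,0,0],[0.045,-0.0008,0,0.014,0,0,0],[0.045,-0.0008,0,0.014,0,0,0],[0.045,-0.0008,0,0.014,0,0,0],[0.045,0,0,0.01,0,0,0],[0.045,0,0,0.007,0,0,0],[0.045,0,0,0.005,0,0,0],[0.045,0,0,0.0025,0,0,0],[0.045,0,0,0,0,0,0]])

```text
time_s: 14.7
position: [0.6657, -0.0169, 0.0161]
tool_rot: [-0.002, 0.993, 0.113, 0.02]
ft_force: [0.6, 0.6, -0.1]
opening: 0.0539
finger_force: 63.2
```

Run:
```python
from h import *
s=robot.sense(); Rt=rot(s); P=np.array(s["position"]); c=P-Rt[:,2]*.0116+Rt[:,0]*-.002+Rt[:,1]*-.0011
print(P,s["opening"],s["ft_force"],"err to nest tool",(Rt.T@(np.array([.6619,-.0152,.023])-c)).round(4))
```

```text
[ 0.66574457 -0.01686251  0.0161089 ] 0.0539299331728908 [ 0.56888798  0.57704597 -0.05947962] err to nest tool [-0.0011 -0.0014  0.0046]
```

Call:
servo_tool(steps=[[0.045,-0.001,-0.0013,0.001,0,0,0],[0.045,0,0,0.001,0,0,0],[0.045,0,0,0.001,0,0,0],[0.045,0,0,0,0,0,0]])

```text
time_s: 15.1
position: [0.6645, -0.0158, 0.0132]
tool_rot: [-0.002, 0.993, 0.113, 0.02]
ft_force: [0.5, -0.2, 0.0]
opening: 0.0544
finger_force: 63.2
```

Call:
servo_tool(steps=[[0.045,0,0,0.001,0,0,0],[0.045,0,0,0,0,0,0]])

```text
time_s: 15.3
position: [0.6647, -0.0158, 0.0124]
tool_rot: [-0.002, 0.993, 0.113, 0.02]
ft_force: [0.2, -0.5, 2.0]
opening: 0.0548
finger_force: 64.3
```

Call:
servo_tool(steps=[[0.045,0,0,0.001,0,0,0],[0.045,0,0,0,0,0,0]])

```text
time_s: 15.5
position: [0.6648, -0.0158, 0.0123]
tool_rot: [-0.002, 0.993, 0.113, 0.02]
ft_force: [-3.0, -0.8, 6.3]
opening: 0.0544
finger_force: 67.6
```

Call:
servo_tool(steps=[[0.06,0,0,0,0,0,0],[0.085,0,0,0,0,0,0],[0.085,0,0,0,0,0,0],[0.085,0,0,-0.01,0,0,0],[0.085,0,0,-0.02,0,0,0],[0.085,0,0,-0.03,0,0,0],[0.085,-0.02,0,-0.02,0,-2.3,0],[0.085,-0.03,0,0,0,0,0],[0.085,-0.02,0,0,0,0,0],[0.085,0,0,0,0,0,0]])

```text
time_s: 16.5
position: [0.5909, -0.0334, 0.0909]
tool_rot: [0.001, 0.994, 0.113, -0.001]
ft_force: [0.3, -0.5, -0.5]
opening: 0.085
finger_force: 0.0
```

```bash
cat >> h.py <<'E'
def fit(m,z,n,s):
    cn,_=cv2.findContours(m,0,1); c=max(cn,key=cv2.contourArea)[:,0]
    Q=np.array([at("wrist",*p,z,s) for p in c.astype(float)])
    A=np.c_[2*Q[:,:2],np.ones(len(Q))]; x=np.linalg.lstsq(A,(Q[:,:2]**2).sum(1),rcond=None)[0]
    r=np.hypot(Q[:,0]-x[0],Q[:,1]-x[1])
    print(n,x[:2].round(4),"r",r.mean().round(4),"+-",r.std().round(4),"tool",(rot(s).T@(np.r_[x[:2],z]-np.array(s["position"]))).round(4)); return x[:2],c
def red(im):
    h=cv2.cvtColor(im,cv2.COLOR_RGB2HSV); return cv2.inRange(h,(0,120,60),(8,255,255))|cv2.inRange(h,(172,120,60),(180,255,255))
E
python3 - <<'E'
from h import *
s,im=look("wrist","w6"); print(s["position"])
m=red(im); m=cv2.morphologyEx(m,cv2.MORPH_OPEN,np.ones((9,9))); x,c=fit(m,.032,"fill",s); print(c.min(0),c.max(0))
c0=c.mean(0).astype(int); cr=im[max(c0[1]-80,0):c0[1]+130,max(c0[0]-140,0):c0[0]+140]; cv2.imwrite("pics/c6.png",cv2.resize(cr,None,fx=2.5,fy=2.5)[:,:,::-1])
E
```

```text
[ 0.59087867 -0.03339027  0.09088116]
fill [ 0.6629 -0.0151] r 0.0248 +- 0.0002 tool [ 0.0744 -0.0017  0.0587]
[239  71] [316 146]
```

View pics/c6.png

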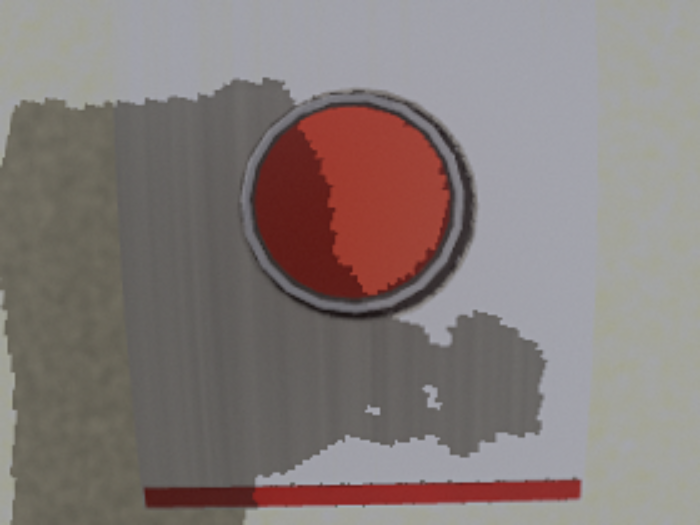

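The plate sits in the nest with its rim even all round, at crop (355,203); the fitted centre is within 1 mm of the nest. Next is the cover.

Call:
servo_tool(steps=[[0.06,-0.0238,0.0174,-0.006,0,0,0],[0.06,-0.0238,0.0174,-0.006,0,0,0],[0.06,-0.0238,0.0174,-0.006,0,0,0],[0.06,-0.0238,0.0174,-0.006,0,0,0],[0.06,-0.0238,0.0174,-0.006,0,0,0],[0.06,-0.0238,0.0174,-0.006,0,0,0],[0.06,-0.0238,0.0174,0,0,0,0],[0.06,-0.0238,0.0174,0,0,0,0],[0.06,0,0,0,0,0,0],[0.06,0,0,0,0,0,0]])

```text
time_s: 17.55
position: [0.4403, -0.2112, 0.1267]
tool_rot: [0.0, 0.994, 0.113, 0.001]
ft_force: [0.3, -0.0, -0.2]
opening: 0.0601
finger_force: 0.0
```

```bash
cat >> h.py <<'E'
def cov(s,im,zd):
    h=cv2.cvtColor(im,cv2.COLOR_RGB2HSV); m=cv2.inRange(h,(100,110,40),(130,255,255))
    n,l,st,ce=cv2.connectedComponentsWithStats(m); i=1+np.argmax(st[1:,4]); m=(l==i).astype('uint8')
    cn,_=cv2.findContours(m,0,1); m=cv2.fillPoly(m*0,[cv2.convexHull(max(cn,key=cv2.contourArea))],1)
    x,c=fit(m,zd,"disc",s); print(c.min(0),c.max(0))
E
python3 - <<'E'
from h import *
s,im=look("wrist","w7"); print(s["position"],rot(s)[:,2].round(3)); cov(s,im,.007)
E
```

```text
[ 0.44029061 -0.21116954  0.1267259 ] [ 0.002 -0.    -1.   ]
disc [ 0.4372 -0.2139] r 0.0273 +- 0.0002 tool [-0.0038  0.0019  0.1197]
[251 170] [313 231]
```

Call:
servo_tool(steps=[[0.06,-0.0038,0.0022,0.018,0,0,0],[0.06,0,0,0.02,0,0,0],[0.06,0,0,0.02,0,0,0],[0.06,0,0,0.02,0,0,0],[0.06,0,0,0.018,0,0,0],[0.06,0,0,0.014,0,0,0],[0.06,0,0,0.008,0,0,0],[0.06,0,0,0.004,0,0,0],[0.06,0,0,0,0,0,0]])

```text
time_s: 18.5
position: [0.4365, -0.2132, 0.0041]
tool_rot: [-0.0, 0.993, 0.114, 0.0]
ft_force: [0.5, -0.1, 0.2]
opening: 0.0597
finger_force: 0.0
```

Call:
servo_tool(steps=[[0.005,0,0,0,0,0,0],[0.005,0,0,0,0,0,0],[0.005,0,0,0,0,0,0],[0.005,0,0,0,0,0,0],[0.005,0,0,0,0,0,0]])

```text
time_s: 19.0
position: [0.4363, -0.2141, 0.005]
tool_rot: [0.0, 0.994, 0.113, 0.0]
ft_force: [-0.8, 0.5, 6.2]
opening: 0.0131
finger_force: 58.5
```

Call:
servo_tool(steps=[[0.005,0,0,-0.004,0,0,0],[0.005,0,0,-0.008,0,0,0],[0.005,0,0,-0.015,0,0,0],[0.005,0,0,-0.02,0,0,0],[0.005,0,0,-0.025,0,0,0],[0.005,0,0,-0.025,0,0,0],[0.005,0,0,-0.015,0,0,0],[0.005,0,0,0,0,0,0],[0.005,0,0,0,0,0,0]])

```text
time_s: 19.9
position: [0.4356, -0.2138, 0.1163]
tool_rot: [0.0, 0.994, 0.113, 0.0]
ft_force: [-1.0, -0.7, -0.1]
opening: 0.0129
finger_force: 58.5
```

Call:
servo_tool(steps=[[0.005,0.0206,-0.0142,0,0,0,0],[0.005,0.0206,-0.0142,0,0,0,0],[0.005,0.0206,-0.0142,0,0,0,0],[0.005,0.0206,-0.0142,0,0,0,0],[0.005,0.0206,-0.0142,0,0,0,0],[0.005,0.0206,-0.0142,0,0,0,0],[0.005,0.0206,-0.0142,0,0,0,0],[0.005,0.0206,-0.0142,0,0,0,0],[0.005,0.0206,-0.0142,0,0,0,0],[0.005,0.0206,-0.0142,0,0,0,0]])

```text
time_s: 20.9
position: [0.6042, -0.0283, 0.1144]
tool_rot: [-0.0, 0.994, 0.113, -0.002]
ft_force: [0.2, -0.6, -0.5]
opening: 0.0133
finger_force: 58.5
```

Call:
servo_tool(steps=[[0.005,0,0,0,0,0,0],[0.005,0,0,0,0,0,0]])

```text
time_s: 21.1
position: [0.6036, -0.0288, 0.1146]
tool_rot: [-0.0, 0.993, 0.114, -0.002]
ft_force: [0.5, -0.3, -1.1]
opening: 0.0134
finger_force: 58.6
```

Run:
```python
from h import *
s,im=look("wrist","w8"); _,b=look("side","s8"); P=s["position"]; print(P,s["opening"],s["finger_force"],s["ft_force"]); cov(s,im,P[2]+.002)
m=red(im); m=cv2.morphologyEx(m,cv2.MORPH_OPEN,np.ones((9,9))); x,c=fit(m,.032,"fill",s); print(c.min(0),c.max(0))
c=robot.camera_params("side"); p=np.array(c["R"])@P+c["t"]; u,v=int(c["cx"]+c["fx"]*p[0]/p[2]),int(c["cy"]+c["fy"]*p[1]/p[2])
A=cv2.resize(b[v-45:v+45,u-60:u+60],(560,420),interpolation=cv2.INTER_CUBIC)
cv2.imwrite("pics/c8.png",cv2.resize(np.hstack([A,im]),(800,300))[:,:,::-1])
```

```text
[ 0.6035784  -0.02875855  0.11458945] 0.013410576096548372 58.57037544250488 [ 0.49680676 -0.25337955 -1.08481798]
disc [ 0.6096 -0.0262] r 0.0237 +- 0.0037 tool [ 0.0065 -0.0011 -0.002 ]
[225 201] [331 272]
fill [ 0.6629 -0.0151] r 0.0247 +- 0.0002 tool [0.0611 0.0002 0.0824]
[246  94] [314 161]
```

View pics/c8.png

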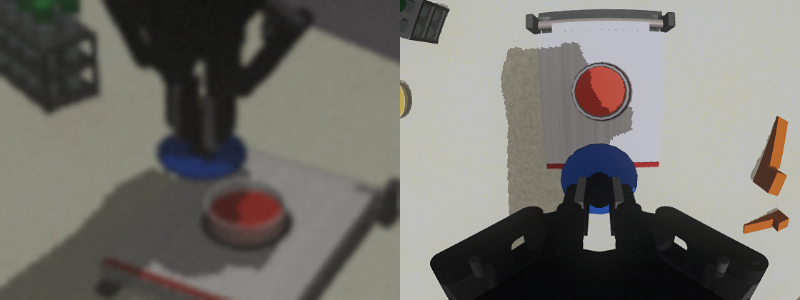

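The cover hangs level from the gripper (disc at about (600,178) in the right half) and the plate is seated at (601,92).

Run:
```python
from h import *
from scipy.optimize import least_squares
s=robot.sense(); im=cv2.imread("pics/w8.png"); h=cv2.cvtColor(im,cv2.COLOR_BGR2HSV); m=cv2.inRange(h,(100,110,40),(130,255,255))
n,l,st,ce=cv2.connectedComponentsWithStats(m); m=(l==1+np.argmax(st[1:,4])).astype('uint8')
cn,_=cv2.findContours(m,0,1); c=cv2.convexHull(max(cn,key=cv2.contourArea))[:,0]
P=np.array(s["position"]); Rt=rot(s)
for dz in(.0,.002,.004):
  Q=np.array([Rt.T@(at("wrist",*p,P[2]+dz,s)-P) for p in c.astype(float) if p[1]<245])[:,:2]
  r=least_squares(lambda x:np.hypot(*(Q-x[:2]).T)-x[2],[0,0,.028]); print(dz,r.x.round(4),np.sqrt(r.fun.var()).round(5))
Rt2=Rt@R.from_euler('y',2.3,degrees=True).as_matrix(); print(Rt[:,2])
```

```text
0.0 [ 0.0012 -0.0011  0.0273] 0.00011
0.002 [ 0.0021 -0.0011  0.0269] 0.00011
0.004 [ 0.0029 -0.0011  0.0265] 0.00011
[-2.51320208e-03 -8.42086512e-04 -9.99996487e-01]
```

Call:
servo_tool(steps=[[0.005,0.012,0.001,0,0,0,0],[0.005,0.012,0,0,0,0,0],[0.005,0.012,0,0,0,0,0],[0.005,0.012,0,0,0,2.4,0],[0.005,0.009,0,0.02,0,0,0],[0.005,0,0,0.02,0,0,0],[0.005,0,0,0.01,0,0,0],[0.005,0,0,0,0,0,0],[0.005,0,0,0,0,0,0]])

```text
time_s: 22.1
position: [0.663, -0.0166, 0.067]
tool_rot: [-0.002, 0.993, 0.113, 0.021]
ft_force: [-0.2, 0.5, 0.1]
opening: 0.0135
finger_force: 58.5
```

```bash
cat >> h.py <<'E'
def cerr():
    s=robot.sense(); Rt=rot(s); P=np.array(s["position"]); c=P+Rt@np.array([.0015,-.001,.005])
    print(P,s["opening"],np.round(s["ft_force"],1),"err",(Rt.T@(np.array([.6629,-.0151,.037])-c)).round(4),Rt[:,2].round(3))
E
python3 -c "from h import *; cerr()"
```

```text
[ 0.66298335 -0.01658075  0.06704373] 0.013452152523100296 [-0.2  0.5  0.1] err [-0.0025 -0.0005  0.025 ] [ 0.041  0.01  -0.999]
```

Call:
servo_tool(steps=[[0.005,-0.0025,-0.0005,0.008,0,0,0],[0.005,0,0,0.006,0,0,0],[0.005,0,0,0.004,0,0,0],[0.005,0,0,0.003,0,0,0],[0.005,0,0,0,0,0,0]])

```text
time_s: 22.6
position: [0.6605, -0.0166, 0.0451]
tool_rot: [-0.002, 0.993, 0.113, 0.02]
ft_force: [-0.0, 0.3, -0.6]
opening: 0.0132
finger_force: 58.5
```

```bash
python3 -c "from h import *; cerr()"
```

```text
[ 0.66046018 -0.01664183  0.04509359] 0.013174597990371913 [-0.   0.3 -0.6] err [0.0009 0.     0.0032] [ 0.04   0.009 -0.999]
```

Call:
servo_tool(steps=[[0.005,0.0007,0,0.0015,0,0,0],[0.005,0,0,0.001,0,0,0],[0.005,0,0,0,0,0,0]])

```text
time_s: 22.9
position: [0.6616, -0.0164, 0.0431]
tool_rot: [-0.002, 0.993, 0.113, 0.021]
ft_force: [-0.1, 0.2, 0.1]
opening: 0.0132
finger_force: 58.5
```

Call:
servo_tool(steps=[[0.005,0,0,0.001,0,0,0],[0.005,0,0,0,0,0,0]])

```text
time_s: 23.1
position: [0.6616, -0.0164, 0.0421]
tool_rot: [-0.002, 0.993, 0.113, 0.021]
ft_force: [0.6, 0.2, -0.5]
opening: 0.0134
finger_force: 58.5
```

Call:
servo_tool(steps=[[0.005,0,0,0.001,0,0,0],[0.005,0,0,0,0,0,0]])

```text
time_s: 23.3
position: [0.6617, -0.0164, 0.042]
tool_rot: [-0.002, 0.993, 0.113, 0.021]
ft_force: [-2.1, -0.2, 5.1]
opening: 0.0131
finger_force: 59.1
```

Call:
servo_tool(steps=[[0.005,0,0,0.0008,0,0,0],[0.005,0,0,0,0,0,0]])

```text
time_s: 23.5
position: [0.6617, -0.0164, 0.042]
tool_rot: [-0.002, 0.993, 0.113, 0.021]
ft_force: [-4.5, -0.1, 8.8]
opening: 0.0133
finger_force: 59.6
```

Call:
servo_tool(steps=[[0.005,0,0,-0.0015,0,0,0],[0.05,0,0,0,0,0,0],[0.05,0,0,0,0,0,0],[0.05,0,0,0,0,0,0],[0.05,0,0,-0.015,0,0,0],[0.05,0,0,-0.03,0,0,0],[0.05,-0.02,0,-0.03,0,-2.4,0],[0.05,-0.03,0,0,0,0,0],[0.05,-0.02,0,0,0,0,0],[0.05,0,0,0,0,0,0]])

```text
time_s: 24.5
position: [0.5882, -0.034, 0.1171]
tool_rot: [0.001, 0.994, 0.113, -0.0]
ft_force: [0.5, 0.0, -0.8]
opening: 0.0499
finger_force: 0.0
```

Run:
```python
from h import *
s,im=look("wrist","w9"); _,b=look("side","s9"); print(s["position"]); cov(s,im,.045)
h=cv2.cvtColor(im,cv2.COLOR_RGB2HSV); m=cv2.inRange(h,(5,120,40),(18,255,255)); n,l,st,ce=cv2.connectedComponentsWithStats(m)
for i in range(1,n):
    if st[i,4]>150: print(st[i],at("wrist",*ce[i],.01,s).round(4))
A=cv2.resize(b[90:210,225:385],(560,420),interpolation=cv2.INTER_CUBIC)
cv2.imwrite("pics/c9.png",cv2.resize(np.hstack([A,im]),(800,300))[:,:,::-1])
```

```text
[ 0.58822023 -0.0339504   0.1170686 ]
disc [ 0.6622 -0.0153] r 0.0273 +- 0.0002 tool [ 0.0764 -0.0016  0.072 ]
[238  67] [317 145]
[ 495  147   48  111 2868] [ 0.6382 -0.2804  0.01  ]
[ 483  281   64   34 1181] [ 0.5359 -0.334   0.01  ]
```

View pics/c9.png

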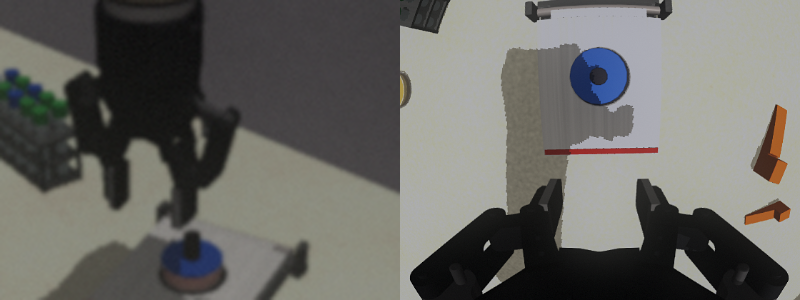

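The side and wrist views show the cover squarely on the plate (disc at about (600,76) in the right half, fitted concentric within 1 mm). The wedge is next.

Call:
servo_tool(steps=[[0.06,-0.0046,0.031,-0.002,0,0,0],[0.06,-0.0046,0.031,-0.002,0,0,0],[0.06,-0.0046,0.031,-0.002,0,0,0],[0.06,-0.0046,0.031,-0.002,0,0,0],[0.06,-0.0046,0.031,-0.002,0,0,0],[0.06,-0.0046,0.031,-0.002,0,0,0],[0.06,-0.0046,0.031,-0.002,0,0,0],[0.06,-0.0046,0.031,0,0,0,7],[0.06,0,0,0,0,0,0],[0.06,0,0,0,0,0,0]])

```text
time_s: 25.6
position: [0.6112, -0.2832, 0.1297]
tool_rot: [-0.0, 0.999, 0.052, 0.0]
ft_force: [0.4, 0.5, 0.3]
opening: 0.0601
finger_force: 0.0
```

Run:
```python
from h import *
s,im=look("wrist","w10"); P=np.array(s["position"]); Rt=rot(s); print(P,np.degrees(np.arctan2(Rt[1,0],Rt[0,0])))
h=cv2.cvtColor(im,cv2.COLOR_RGB2HSV); m=cv2.inRange(h,(5,120,30),(18,255,255)); n,l,st,ce=cv2.connectedComponentsWithStats(m)
i=1+np.argmax(st[1:,4]); print(st[i],ce[i]); mm=(l==i).astype('uint8')
cn,_=cv2.findContours(mm,0,1); c=max(cn,key=cv2.contourArea); a=cv2.approxPolyDP(c,4,True)[:,0]
for p in a.astype(float): print(p,[(Rt.T@(at("wrist",*p,z,s)-P))[:2].round(4).tolist() for z in(.0,.042)])
# brightness classes rowwise: width & mean V
for v in range(st[i,1],st[i,1]+st[i,3],8):
    x=np.where(mm[v])[0]; print(v,x.min(),x.max(),h[v,x[::max(1,len(x)//8)],2].tolist())
```

```text
[ 0.61115975 -0.28321191  0.12973547] 5.994240659089401
[ 254   92   48  134 3894] [277.50436569 159.23780175]
[273.  92.] [[0.0903, -0.0056], [0.0871, -0.0049]]
[254. 221.] [[-0.0253, -0.0234], [-0.0114, -0.0201]]
[283. 225.] [[-0.0292, 0.0032], [-0.0146, 0.0026]]
[301.  96.] [[0.0869, 0.0183], [0.0842, 0.0155]]
92 273 280 [139, 163, 165, 162, 166, 165, 153, 152]
100 273 300 [166, 166, 166, 166, 165, 165, 166, 167, 166, 166]
108 271 299 [158, 167, 165, 166, 166, 166, 165, 166, 166, 167]
116 270 298 [160, 166, 166, 166, 166, 165, 166, 165, 165, 166]
124 268 297 [144, 165, 165, 165, 166, 164, 165, 166, 167, 167]
132 267 295 [153, 166, 165, 164, 165, 165, 164, 164, 165, 167]
140 266 294 [131, 165, 166, 166, 167, 166, 165, 167, 167, 165]
148 265 293 [131, 133, 133, 132, 133, 159, 166, 165, 165, 165]
156 264 292 [131, 134, 134, 132, 134, 134, 134, 134, 134, 134]
164 262 291 [130, 133, 133, 132, 132, 133, 134, 133, 133, 135]
172 261 290 [127, 133, 133, 133, 133, 134, 134, 134, 134, 134]
180 260 288 [77, 78, 78, 79, 79, 79, 78, 79, 79, 103]
188 258 289 [105, 128, 128, 128, 127, 127, 127, 126]
196 257 288 [108, 127, 127, 125, 125, 127, 127, 126]
204 256 286 [163, 164, 166, 165, 165, 166, 166, 166, 166, 166, 168]
212 255 285 [166, 165, 165, 165, 166, 165, 166, 165, 166, 167, 167]
220 254 284 [164, 165, 166, 166, 166, 166, 166, 166, 167, 168, 163]
```

Call:
servo_tool(steps=[[0.06,0.001,-0.0035,0,0,0,0],[0.06,0.001,-0.003,0,0,0,0],[0.06,0,0,0.015,0,0,8.3],[0.06,0,0,0.02,0,0,0],[0.06,0,0,0.02,0,0,0],[0.06,0,0,0.02,0,0,0],[0.06,0,0,0,0,0,0],[0.06,0,0,0,0,0,0]])

```text
time_s: 26.45
position: [0.6121, -0.2751, 0.0552]
tool_rot: [-0.0, 1.0, -0.019, 0.0]
ft_force: [-0.2, -0.5, 0.1]
opening: 0.0602
finger_force: 0.0
```

```bash
cat >> h.py <<'E'
def wedge(s,im):
    P=np.array(s["position"]); Rt=rot(s); print(P.round(4),"yaw",np.degrees(np.arctan2(Rt[1,0],Rt[0,0])).round(2),"z",Rt[:,2].round(3))
    h=cv2.cvtColor(im,cv2.COLOR_RGB2HSV); m=cv2.inRange(h,(5,120,30),(18,255,255)); n,l,st,ce=cv2.connectedComponentsWithStats(m)
    i=1+np.argmax(st[1:,4]); print(st[i]); mm=(l==i).astype('uint8')
    cn,_=cv2.findContours(mm,0,1); c=max(cn,key=cv2.contourArea); a=cv2.approxPolyDP(c,4,True)[:,0]
    for p in a.astype(float): print(p,[(Rt.T@(at("wrist",*p,z,s)-P))[:2].round(4).tolist() for z in(.003,.042)])
E
python3 - <<'E'
from h import *
s,im=look("wrist","w11"); wedge(s,im)
E
```

```text
[ 0.6121 -0.2751  0.0552] yaw -2.2 z [ 0.  0. -1.]
[ 261   86   44  182 7435]
[264.  86.] [[0.0881, -0.0097], [0.0844, -0.008]]
[262. 267.] [[-0.0338, -0.0123], [-0.0143, -0.0101]]
[302. 267.] [[-0.0338, 0.0158], [-0.0143, 0.0127]]
[302.  87.] [[0.0876, 0.0138], [0.084, 0.0111]]
```

Call:
servo_tool(steps=[[0.06,0.0005,0.0018,0.012,0,0,0],[0.06,0,0,0.015,0,0,0],[0.06,0,0,0.015,0,0,0],[0.06,0,0,0.009,0,0,0],[0.06,0,0,0.004,0,0,0],[0.06,0,0,0,0,0,0]])

```text
time_s: 27.1
position: [0.6116, -0.2776, -0.0012]
tool_rot: [-0.0, 1.0, -0.02, -0.001]
ft_force: [0.4, 0.1, -0.5]
opening: 0.06
finger_force: 0.0
```

Call:
servo_tool(steps=[[0.01,0,0,0,0,0,0],[0.01,0,0,0,0,0,0],[0.01,0,0,0,0,0,0],[0.01,0,0,0,0,0,0]])

```text
time_s: 27.5
position: [0.6127, -0.2781, 0.0008]
tool_rot: [0.0, 1.0, -0.02, 0.001]
ft_force: [1.0, 0.0, 3.4]
opening: 0.023
finger_force: 59.3
```

Run:
```python
from h import *
s,im=look("wrist","w12"); print(s["opening"],s["finger_force"],s["ft_force"]); wedge(s,im)
```

```text
0.022998153020905642 59.281554222106934 [1.00528684 0.0201162  3.41360639]
[ 0.6127 -0.2781  0.0008] yaw -2.28 z [ 0.002 -0.001 -1.   ]
[  247    76    63   250 13929]
[252.  76.] [[0.0878, -0.0129], [0.0829, -0.0097]]
[252. 242.] [[0.0073, -0.014], [0.0232, -0.0106]]
[247. 267.] [[-0.0067, -0.017], [0.0127, -0.0128]]
[251. 323.] [[-0.0427, -0.0163], [-0.014, -0.0123]]
[306. 324.] [[-0.0434, 0.0149], [-0.0145, 0.0109]]
[303.  76.] [[0.0878, 0.0104], [0.0829, 0.0076]]
```

Call:
servo_tool(steps=[[0.01,0,0,-0.008,0,0,0],[0.01,0,0,-0.018,0,0,0],[0.01,0,0,-0.024,0,0,0],[0.01,0,0,-0.01,0,0,-8],[0.01,0,0,0,0,0,-8],[0.01,0,0,0,0,0,0]])

```text
time_s: 28.15
position: [0.6124, -0.2783, 0.0616]
tool_rot: [0.0, 0.993, 0.119, 0.001]
ft_force: [-0.1, -0.6, -1.5]
opening: 0.0235
finger_force: 58.8
```

Call:
servo_tool(steps=[[0.01,-0.0103,-0.0271,0,0,0,0],[0.01,-0.0103,-0.0271,0,0,0,0],[0.01,-0.0103,-0.0271,0,0,0,0],[0.01,-0.0103,-0.0271,0,0,0,0],[0.01,-0.0103,-0.0271,0,0,0,0],[0.01,-0.0103,-0.0271,0,0,0,0],[0.01,-0.0103,-0.0271,0,0,0,0],[0.01,-0.0103,-0.0271,0,0,0,0],[0.01,-0.0103,-0.0271,0,0,0,0],[0.01,0,0,0,0,0,0]])

```text
time_s: 29.15
position: [0.4614, -0.0597, 0.0602]
tool_rot: [-0.0, 0.993, 0.121, -0.001]
ft_force: [0.1, -0.3, -2.0]
opening: 0.0233
finger_force: 59.1
```

Run:
```python
from h import *
s,im=look("wrist","w13"); print(s["opening"],s["finger_force"],s["ft_force"]); P=np.array(s["position"]); Rt=rot(s); wedge(s,im)
cov(s,im,.045)
m=red(im); n,l,st,ce=cv2.connectedComponentsWithStats(m)
for i in range(1,n):
    if st[i,4]>80:
        cn,_=cv2.findContours((l==i).astype('uint8'),0,1); b=cv2.approxPolyDP(max(cn,key=cv2.contourArea),2,True)[:,0]; print(st[i])
        for p in b: 
            w=at("wrist",*p.astype(float),.0235,s); print(p,w.round(4),(Rt.T@(w-P)).round(4)[:2])
```

```text
0.02333103225093166 59.12402808666229 [ 0.05506067 -0.33160747 -2.04383251]
[ 0.4614 -0.0597  0.0602] yaw 13.85 z [-0.003  0.001 -1.   ]
[  248    76    62   250 13919]
[252.  76.] [[0.0955, -0.0179], [0.0906, -0.0148]]
[251. 323.] [[-0.0865, -0.0227], [-0.0576, -0.0187]]
[306. 324.] [[-0.0874, 0.0207], [-0.0584, 0.0167]]
[303.  76.] [[0.0955, 0.0145], [0.0906, 0.0116]]Traceback (most recent call last):
  File "<stdin>", line 3, in <module>
  File "h.py", line 28, in cov
    n,l,st,ce=cv2.connectedComponentsWithStats(m); i=1+np.argmax(st[1:,4]); m=(l==i).astype('uint8')
                                                       ~~~~~~~~~^^^^^^^^^^
    return _wrapfunc(a, 'argmax', axis=axis, out=out, **kwds)
    return bound(*args, **kwds)
ValueError: attempt to get argmax of an empty sequence
```

```bash
cat >> h.py <<'E'
def line(s,im,z=.0235):
    P=np.array(s["position"]); Rt=rot(s); m=red(im); n,l,st,ce=cv2.connectedComponentsWithStats(m)
    for i in range(1,n):
        if st[i,4]>40:
            ys,xs=np.where(l==i); print(st[i])
            for e in (xs.min()+1,xs.max()-1):
                v=ys[xs==e]
                for q in (v.min(),v.max()+.5):
                    w=at("wrist",float(e),float(q),z,s); print((e,q),w.round(4),(Rt.T@(w-P)).round(4)[:2])
E
python3 - <<'E'
from h import *
s=robot.sense(); line(s,cv2.imread("pics/w13.png")[:,:,::-1].copy())
E
```

```text
[ 184   20  215   17 1997]
(np.int64(185), np.int64(25)) [0.5731 0.0236 0.0235] [ 0.127  -0.0566]
(np.int64(185), np.float64(34.5)) [0.5672 0.022  0.0235] [ 0.1209 -0.0564]
(np.int64(397), np.int64(28)) [ 0.6033 -0.0997  0.0235] [0.1271 0.0704]
(np.int64(397), np.float64(36.5)) [ 0.5979 -0.1008  0.0235] [0.1215 0.0702]
[297 246  12  13  60]
(np.int64(298), np.int64(249)) [ 0.4532 -0.0757  0.0235] [-0.0131  0.0113]
(np.int64(298), np.float64(253.5)) [ 0.4501 -0.0765  0.0235] [-0.0162  0.0114]
(np.int64(307), np.int64(250)) [ 0.4538 -0.0814  0.0235] [-0.0138  0.0171]
(np.int64(307), np.float64(256.5)) [ 0.4494 -0.0827  0.0235] [-0.0184  0.0173]
```

Call:
servo_tool(steps=[[0.01,-0.003,0.0036,0.015,0,0,0],[0.01,0,0.0036,0.015,0,0,0],[0.01,0,0,0.014,0,0,0],[0.01,0,0,0.008,0,0,0],[0.01,0,0,0.004,0,0,0],[0.01,0,0,0,0,0,0],[0.01,0,0,0,0,0,0]])

```text
time_s: 29.9
position: [0.4635, -0.0707, 0.0043]
tool_rot: [0.0, 0.993, 0.119, 0.0]
ft_force: [0.9, 0.6, -0.7]
opening: 0.0233
finger_force: 59.1
```

Call:
servo_tool(steps=[[0.01,0,0,0.001,0,0,0],[0.01,0,0,0.001,0,0,0],[0.01,0,0,0,0,0,0]])

```text
time_s: 30.2
position: [0.4631, -0.0707, 0.0021]
tool_rot: [0.0, 0.993, 0.119, 0.0]
ft_force: [0.2, -0.2, -1.1]
opening: 0.0234
finger_force: 59.1
```

Run:
```python
from h import *
s,im=look("wrist","w14"); print(s["opening"],s["ft_force"]); wedge(s,im); line(s,im)
```

```text
0.023417966954470452 [ 0.22698336 -0.16937036 -1.09635927]
[ 0.4631 -0.0707  0.0021] yaw 13.72 z [ 0. -0. -1.]
[  247    76    63   250 13944]
[252.  76.] [[0.0882, -0.0133], [0.0833, -0.0102]]
[252. 243.] [[0.0065, -0.0145], [0.0225, -0.011]]
[247. 267.] [[-0.0071, -0.0175], [0.0124, -0.0133]]
[251. 323.] [[-0.0434, -0.0167], [-0.0146, -0.0127]]
[306. 324.] [[-0.0441, 0.0147], [-0.0152, 0.0107]]
[303.  76.] [[0.0882, 0.0102], [0.0833, 0.0073]]
[124   0  46   8 197]
(np.int64(125), np.int64(0)) [0.5688 0.0254 0.0235] [ 0.1256 -0.0683]
(np.int64(125), np.float64(7.5)) [0.5652 0.0242 0.0235] [ 0.1218 -0.068 ]
(np.int64(168), np.int64(0)) [0.5702 0.0044 0.0235] [ 0.1219 -0.0476]
(np.int64(168), np.float64(0.5)) [0.57   0.0044 0.0235] [ 0.1217 -0.0476]
[398   0  21   4  48]
(np.int64(399), np.int64(0)) [ 0.5941 -0.0902  0.0235] [0.1227 0.05  ]
(np.int64(399), np.float64(0.5)) [ 0.5938 -0.0902  0.0235] [0.1224 0.05  ]
(np.int64(417), np.int64(0)) [ 0.5976 -0.0982  0.0235] [0.1242 0.0586]
(np.int64(417), np.float64(3.5)) [ 0.5958 -0.0985  0.0235] [0.1224 0.0585]
```

Call:
servo_tool(steps=[[0.01,0,-0.004,0.001,0,0,0],[0.01,0,0,0.0008,0,0,0],[0.01,0,0,0,0,0,0]])

```text
time_s: 30.55
position: [0.462, -0.0662, 0.0007]
tool_rot: [0.0, 0.993, 0.12, 0.0]
ft_force: [-3.4, 0.9, 6.4]
opening: 0.023
finger_force: 60.2
```

Call:
servo_tool(steps=[[0.01,0,0,0.0005,0,0,0],[0.01,0,0,0,0,0,0]])

```text
time_s: 30.75
position: [0.462, -0.0662, 0.0007]
tool_rot: [0.0, 0.993, 0.12, -0.0]
ft_force: [-4.3, 1.8, 11.9]
opening: 0.023
finger_force: 61.1
```

Call:
servo_tool(steps=[[0.01,0.005,0,-0.0006,0,0,0],[0.01,0.008,0,0,0,0,0],[0.01,0.008,0,0,0,0,0],[0.01,0.008,0,0,0,0,0],[0.01,0.008,0,0,0,0,0],[0.01,0.008,0,0,0,0,0],[0.01,0.008,0,0,0,0,0],[0.01,0.005,0,0,0,0,0],[0.01,0,0,0,0,0,0],[0.01,0,0,0,0,0,0]])

```text
time_s: 31.75
position: [0.519, -0.0528, 0.0007]
tool_rot: [0.0, 0.993, 0.12, 0.001]
ft_force: [-0.4, -0.4, 4.5]
opening: 0.0229
finger_force: 60.0
```

Run:
```python
from h import *
s,im=look("wrist","w15"); print(s["opening"],s["ft_force"]); wedge(s,im); line(s,im)
```

```text
0.02288358638409235 [-0.36752325 -0.41043545  4.48963297]
[ 0.519  -0.0528  0.0007] yaw 13.74 z [ 0.001 -0.    -1.   ]
[  247   133    63   193 10894]
[252. 133.] [[0.0614, -0.0133], [0.0634, -0.0102]]
[252. 243.] [[0.0071, -0.0144], [0.0231, -0.0109]]
[247. 267.] [[-0.0064, -0.0174], [0.013, -0.0132]]
[251. 323.] [[-0.0424, -0.0166], [-0.0136, -0.0126]]
[306. 324.] [[-0.0431, 0.0146], [-0.0142, 0.0105]]
[304. 133.] [[0.0614, 0.0107], [0.0634, 0.0077]]
[ 130  116  300   20 4251]
(np.int64(131), np.int64(123)) [0.5707 0.0256 0.0235] [ 0.0689 -0.0638]
(np.int64(131), np.float64(135.5)) [0.5654 0.0246 0.0235] [ 0.0635 -0.0641]
(np.int64(428), np.int64(121)) [ 0.6017 -0.097   0.0235] [0.0698 0.0626]
(np.int64(428), np.float64(134.5)) [ 0.5961 -0.0987  0.0235] [0.064  0.0629]
```

Call:
servo_tool(steps=[[0.01,0.004,0,0,0,0,0],[0.01,0.004,0,0,0,0,0],[0.01,0.004,0,0,0,0,0],[0.01,0.004,0,0,0,0,0],[0.01,0.004,0,0,0,0,0],[0.01,0.004,0,0,0,0,0],[0.01,0.002,0,0,0,0,0],[0.01,0,0,0,0,0,0]])

```text
time_s: 32.6
position: [0.5358, -0.0494, 0.0006]
tool_rot: [0.002, 0.993, 0.119, -0.008]
ft_force: [-19.9, -4.8, 25.5]
opening: 0.0232
finger_force: 63.0
```

Run:
```python
from h import *
s,im=look("wrist","w16"); print(s["opening"],s["ft_force"]); wedge(s,im); line(s,im); cov(s,im,.05)
_,im=look("side","s16")
```

```text
0.023179841672918047 [-19.90403769  -4.7779062   25.48881799]
[ 0.5358 -0.0494  0.0006] yaw 13.62 z [-0.016 -0.006 -1.   ]
[ 247  177   63  149 8521]
[251. 178.] [[0.0403, -0.014], [0.0478, -0.0106]]
[251. 324.] [[-0.0436, -0.0167], [-0.0142, -0.0126]]
[305. 325.] [[-0.0443, 0.0141], [-0.0148, 0.0101]]
[305. 177.] [[0.0408, 0.0114], [0.0481, 0.0081]]
[ 127  160  303   19 4264]
(np.int64(128), np.int64(165)) [0.5701 0.0268 0.0235] [ 0.0509 -0.066 ]
(np.int64(128), np.float64(177.5)) [0.5646 0.0261 0.0235] [ 0.0454 -0.0666]
(np.int64(428), np.int64(163)) [ 0.6014 -0.0987  0.0235] [0.0518 0.0634]
(np.int64(428), np.float64(175.5)) [ 0.5962 -0.1006  0.0235] [0.0463 0.064 ]
disc [ 0.6442 -0.0198] r 0.0117 +- 0.0037 tool [ 0.1115 -0.0032 -0.0513]
[216   0] [328  19]
```

Call:
servo_tool(steps=[[0.01,0,0,-0.0007,0,0,0],[0.01,0,0,-0.0008,0,0,0],[0.01,0,0,0,0,0,0]])

```text
time_s: 33.0
position: [0.5391, -0.0483, 0.0007]
tool_rot: [0.001, 0.993, 0.119, -0.004]
ft_force: [-6.1, -2.5, 4.2]
opening: 0.0229
finger_force: 60.1
```

Call:
servo_tool(steps=[[0.01,0.002,0,0,0,0,0],[0.01,0.002,0,0,0,0,0],[0.01,0,0,0,0,0,0],[0.01,0,0,0,0,0,0]])

```text
time_s: 33.4
position: [0.5423, -0.0474, 0.0006]
tool_rot: [0.001, 0.993, 0.119, -0.005]
ft_force: [-8.9, -2.9, 6.3]
opening: 0.0234
finger_force: 60.2
```

Call:
servo_tool(steps=[[0.01,0.002,0,-0.0002,0,0,0],[0.01,0.002,0,0,0,0,0],[0.01,0.002,0,0,0,0,0],[0.01,0,0,0,0,0,0],[0.01,0,0,0,0,0,0]])

```text
time_s: 33.9
position: [0.5485, -0.0458, 0.0006]
tool_rot: [0.001, 0.993, 0.119, -0.005]
ft_force: [-7.3, -2.5, 3.6]
opening: 0.0232
finger_force: 59.9
```

Run:
```python
from h import *
s,im=look("wrist","w17"); print(s["opening"],s["ft_force"]); wedge(s,im); line(s,im)
# stage tilt by side view: red-line motion
_,b=look("side","s17"); c=robot.camera_params("side")
for f in("s9","s16","s17"):
    q=red(cv2.imread(f"pics/{f}.png")[:,:,::-1].copy()); q[:100]=0; q[:,:200]=0
    ys,xs=np.where(q); print(f,len(xs),xs.min(),xs.max(),ys.min(),ys.max(),[np.median(ys[xs==x]) for x in range(xs.min(),xs.max()+1,4) if (xs==x).any()])
```

```text
0.023220534708194754 [-7.3276877  -2.52821309  3.60542549]
[ 0.5485 -0.0458  0.0006] yaw 13.67 z [-0.01  -0.002 -1.   ]
[ 247  211   63  115 6662]
[251. 211.] [[0.0239, -0.0144], [0.0356, -0.0109]]
[251. 324.] [[-0.0434, -0.0167], [-0.0142, -0.0126]]
[305. 325.] [[-0.0441, 0.0141], [-0.0147, 0.0101]]
[306. 211.] [[0.024, 0.0123], [0.0357, 0.0088]]
[ 128  194  303   16 4316]
(np.int64(129), np.int64(196)) [0.5686 0.0284 0.0235] [ 0.0369 -0.0673]
(np.int64(129), np.float64(204.5)) [0.5647 0.028  0.0235] [ 0.033  -0.0679]
(np.int64(429), np.int64(194)) [ 0.601  -0.1006  0.0235] [0.0379 0.0656]
(np.int64(429), np.float64(206.5)) [ 0.5956 -0.1027  0.0235] [0.0321 0.0664]
s9 110 271 463 215 326 [np.float64(215.0), np.float64(216.5), np.float64(218.0), np.float64(221.0), np.float64(222.0), np.float64(225.0), np.float64(228.0), np.float64(279.0), np.float64(279.0), np.float64(322.0), np.float64(275.0), np.float64(295.0), np.float64(322.5), np.float64(318.5), np.float64(322.0), np.float64(268.0)]
s16 100 264 414 222 325 [np.float64(228.0), np.float64(229.5), np.float64(237.0), np.float64(223.0), np.float64(224.0), np.float64(226.0), np.float64(227.0), np.float64(321.0), np.float64(317.5), np.float64(322.0), np.float64(324.0)]
s17 89 268 414 218 323 [np.float64(230.0), np.float64(224.0), np.float64(223.0), np.float64(321.0), np.float64(321.0), np.float64(322.0), np.float64(323.0), np.float64(317.5), np.float64(321.0), np.float64(318.0)]
```

Call:
servo_tool(steps=[[0.01,0.0013,0,0,0,0,0],[0.01,0,0,0,0,0,0],[0.01,0,0,0,0,0,0],[0.01,0,0,0,0,0,0],[0.01,0,0,0,0,0,0],[0.01,0,0,0,0,0,0]])

```text
time_s: 34.6
position: [0.5494, -0.0456, 0.0006]
tool_rot: [0.001, 0.993, 0.119, -0.005]
ft_force: [-7.8, -0.9, 5.0]
opening: 0.0232
finger_force: 60.1
```

Run:
```python
from h import *
s,im=look("wrist","w18"); print(s["opening"],s["ft_force"],np.abs(s["qvel"]).max()); wedge(s,im); line(s,im,.030); _,t=look("top","t18")
h=cv2.cvtColor(t,cv2.COLOR_RGB2HSV)
for n,lo,hi in(("blue",(100,120,50),(130,255,255)),("amber",(20,100,60),(32,255,255))):
    k=cv2.inRange(h,lo,hi); N,l,st,ce=cv2.connectedComponentsWithStats(k); print(n,[(ce[i].round(1).tolist(),int(st[i,4])) for i in range(1,N) if st[i,4]>40])
```

```text
0.023206272324376335 [-7.83726762 -0.90006938  4.95211695] 0.001735581186083747
[ 0.5494 -0.0456  0.0006] yaw 13.68 z [-0.01  -0.003 -1.   ]
[ 247  213   63  113 6536]
[251. 214.] [[0.0224, -0.0144], [0.0345, -0.011]]
[251. 324.] [[-0.0434, -0.0167], [-0.0142, -0.0126]]
[305. 325.] [[-0.0441, 0.0141], [-0.0147, 0.0101]]
[306. 213.] [[0.0229, 0.0123], [0.0349, 0.0088]]
[ 128  196  303   16 4261]
(np.int64(129), np.int64(199)) [0.5707 0.0257 0.03  ] [ 0.0372 -0.0642]
(np.int64(129), np.float64(207.5)) [0.5669 0.0253 0.03  ] [ 0.0335 -0.0647]
(np.int64(429), np.int64(197)) [ 0.6015 -0.0971  0.03  ] [0.0382 0.0624]
(np.int64(429), np.float64(209.5)) [ 0.5964 -0.0992  0.03  ] [0.0326 0.0632]
blue [([410.9, 102.0], 675), ([275.0, 176.9], 371)]
amber [([150.0, 207.2], 294), ([124.9, 268.3], 301)]
```

```bash
python3 -c "from cell import robot; print(robot.hand_in())"
```

```text
the job is handed in; nothing more can be done
None
```

I seated the red plate in the nest, set the blue cover on it, and slid the wedge about 55 mm under the stage's front edge; by image measurement that lifts it about 6 mm, close to level. The wedge is still gripped there, and the job was handed in at about 35 s with no verdict returned.

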